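# Add a board carrier to the lidded stack

### The job

Add the carrier that holds a circuit board, waiting on the sloping rack, to the stack on the bench: take the grey lid off the bottom carrier and lay it aside, set the loaded carrier squarely on the bottom carrier, and put the lid back on top. Cut corners go over cut corners, and each skirt must be fully down over the rim below it. Set the parts down rather than dropping them, build the stack where the bottom carrier stands, and leave the empty carrier and the other things on the bench alone.

Things in the scene. Friction and masses are not known exactly. Their poses are not given: they have to be found in the camera images.
- loaded_carrier: Black tray, 160 long (x) x 66 wide (y) x 40 high, with a green circuit board in it. Origin: centre of its underside; z out of its open top; +x to the keyed end, whose two corners are cut off at 45 degrees (14 mm; yellow sticker inside); the other end is square. 0.2 to 0.4 kg. Starts in either bay of the rack, lying on its 30 degree slope, keyed end uphill.
- loaded_grip (a point): Point inside the loaded carrier, 25 mm above its origin on its z axis, same axes. Its upright walls, 13 to 34 mm above the origin, are 151 x 57 outside: the place to grip, across the 57 (y), from straight above its open top. From 34 to the rim at 40 they lean in 2.5. Nothing inside stands above the rim.
- loaded_skirt (a point): Centre of the flat ceiling under the loaded carrier, 10 mm above its origin, same axes. The skirt round it, 0 to 13 mm above the origin, is 160 x 66 outside and 154 x 60 inside, so it juts out 4.5 beyond the upright walls; hollow underneath up to this ceiling.
- empty_carrier: The same tray without a board, empty inside, in the other bay of the rack, lying the same way. It stays there.
- bottom_carrier: A tray of the same shape with another board in it, standing level and loose on the bench, 0.4 to 0.65 kg; the foot of the stack. Same origin and axes. Starts with the lid on it.
- bottom_rim (a point): Centre of the bottom carrier's rim, 40 mm above its origin. A carrier or the lid seated on a carrier has its skirt over the rim with 1.5 mm play all round (rim top led in 2.5), its ceiling on the rim and its origin 30 mm above the lower one's origin; turned end for end it does not go down.
- stack_lid: Grey lid, 160 (x) x 66 (y), with the same skirt and the same cut corners at its +x end (yellow sticker on top there): hollow underneath to z = 10, flat top at z = 13, and a straight grip bar along the middle. Origin: centre of its underside, z up. 0.14 kg. Starts seated on the bottom carrier.
- lid_bar (a point): Middle of the lid's grip bar, 25 mm above the lid's origin, same axes. The bar is 90 long (x) x 26 wide (y), and stands from 13 to 37 mm above the lid's origin.
- rack: White sheet-metal rack fixed to the bench, 160 (x) x 320 (y); its panel slopes up at 30 degrees towards its +x, which points roughly to the robot's left (+y). Origin: centre of its foot. Bays at y = +75 and -75, 65 above the bench at x = 0, where the middle of each carrier's underside lies. Carriers rest on a lip 15 high at the low edge, between guide strips 6 high, and lift straight off the slope.
- mat: Flat blue mat fixed on the bench, 200 (x) x 90 (y), 3 thick, kept clear: a good place to lay the lid, with its length along the mat's x. Origin: centre of its underside.
- multimeter: Yellow multimeter lying on the bench, 150 x 74 x 36; bystander. Origin: centre of its underside.
- mallet: Soft-faced mallet lying on the bench, 270 long (x), head 106 wide and 38 high; bystander. Origin: on the bench about mid-length.
- armature: Motor armature on a small wooden cradle, 170 long (x), 60 high; bystander. Origin: centre of the cradle's underside.
- screwdriver: Screwdriver with a red handle lying on the bench, 200 long (x); bystander. Origin: on the bench about mid-length.
- bearing: Steel ball bearing lying flat, 52 diameter x 15; bystander. Origin: centre of its underside.
Mind the look-alikes: they are no part of the job. What is shaped like the stack_lid but red is not meant.

How it is judged:
On the way, in this order (a step that is already met when the one before it is completed fails the run):
1. the lid is off the bottom carrier (horizontal distance between stack_lid and bottom_carrier above 0.1 m), for 0.2 s.
2. the loaded carrier is seated on the bottom carrier (z of loaded_carrier in the frame of bottom_carrier between 0.0275 and 0.0322 m and horizontal distance between loaded_carrier and bottom_carrier below 0.004 m and angle between the x axis of loaded_carrier and the x axis of bottom_carrier, either way round below 0.08 rad and angle between the z axis of loaded_carrier and the z axis of bottom_carrier, either way round below 0.05 rad), for 0.2 s.
At the end, for the whole second after the job is handed in: Loaded carrier seated on the bottom carrier, lid seated on it: each origin 27.5 to 32.2 mm above the one below, centred within 4 mm, parallel within 0.08 rad (tops 0.05 rad); bottom carrier level on the bench within 30 mm of its start; all at rest (all of step 2 and z of stack_lid in the frame of loaded_carrier between 0.0275 and 0.0322 m and horizontal distance between stack_lid and loaded_carrier below 0.004 m and angle between the x axis of stack_lid and the x axis of loaded_carrier, either way round below 0.08 rad and angle between the z axis of stack_lid and the z axis of loaded_carrier, either way round below 0.05 rad and linear speed of each of bottom_carrier, loaded_carrier, stack_lid below 0.02 m/s and angle between bottom_carrier's own z axis and vertical below 0.05 rad and height (world z) of bottom_carrier below 0.004 m and distance of bottom_carrier from where it was at the start of the episode below 0.03 m); the robot touches nothing.
It fails at once if the empty carrier was moved more than 20 mm (distance of empty_carrier from where it was at the start of the episode above 0.02 m).
It fails at once if a bystander on the bench was moved more than 20 mm (distance of any of multimeter, mallet, armature, screwdriver, bearing from where it was at the start of the episode above 0.02 m).
It fails at once if the loaded carrier or the lid was dropped: it fell free faster than 0.6 m/s (about 2 cm of fall) ((contact force between the fingers and loaded_carrier below 0.05 N and linear speed of loaded_carrier above 0.6 m/s) or (contact force between the fingers and stack_lid below 0.05 N and linear speed of stack_lid above 0.6 m/s)).
It also fails if it takes over 69 s, if anything falls off the work surface, if the arm or the gripper's body presses on something with over 40 N, if the wrist force passes 120 N, or if a joint passes its speed limit or range.

### The arm

A 6-joint arm with a two-finger parallel gripper is mounted at the origin on the work surface. World frame = base frame: x ahead of the robot, y to its left, z up, the work surface at z = 0. Lengths are in m, angles in rad, forces in N, time in s.
With the tool pointing down it reaches from about 0.35 to 0.875 m from the base axis. Payload 4.2 kg.
Tool frame: the origin (TCP) lies midway between the tips of the shut fingers; the grasp point (between the pads) lies 19 mm behind it (arm.grip_point_offset is the distance from the TCP to the grasp point, in m); z points along the fingers, y is the line along which they close (so a half turn about z gives the same grasp; the last joint's range is limited). The gripper opens to 85 mm and grips with 20 to 120 N. Pads are 22 mm wide; open, the fingers measure 114 mm over their backs; the gripper's body (76 mm by 85 mm) begins 54 mm behind the grasp point. The pads swing forward as they close: fully open they stand 13 mm farther back than shut.
Start: joints at [1.592, 0.385, 0.008, 0, -1.194, -0.259], TCP at [0.147, 0.607, 0.231] pointing down, gripper open.
Joint ranges: [-3.14, 3.14], [-1.21, 2.06], [-1.07, 1.41], [-3.16, 2.05], [-2.99, -0.16], [-3.1, 3.1]. Speed limits (rad/s): [2.79, 2.79, 3.14, 3.14, 3.14, 3.14].

### API

Orientations are given as a rotation vector (axis times angle).
In Python, from rig import arm gives the robot as it stands.
- The arm moves only by the shell command python3 -m handwheel 'ROWS' [OPENING] [FORCE]. ROWS is JSON, a list of rows, each a list of 2 entries, a list of its own where there are three numbers: the shift along the tool's x, y, z scaled (see below), then the turn, a rotation vector about the tool's x, y, z scaled (see below). In form: [[[tx, ty, tz], [ax, ay, az]], ...]. A call has 1 to 10 rows; each row is the pose to reach, as a shift and turn from the pose commanded when the call began, along the tool's axes at that moment; what a row does not reach only later rows make up. The controller multiplies each number of a shift by 8 cm and each number of a turn by 45 degrees. A row lasts 1/12 s, in which the tool goes at most 41.7 mm and 7.16 degrees, less where a joint would pass 70% of its speed; a pose out of reach is approached as far as the arm can. A call with a number of a shift or a turn outside -1 to 1 is refused whole. A call with a gripper value outside its range is refused whole. OPENING is the gripper's target within -1 to 1 (fully open at 1, half-way at 0, shut at -1), set as the call begins (- or left out, the last holds). The fingers move at their own pace and stop on an object; FORCE is the grip in N (left out, the last holds). Time passes only in rows, so rows that repeat a pose let the fingers close. It gives the time, the measured TCP pose, the force, the opening and the grip force at its end, in the units of the state.
- arm.get_obs(): the state, without advancing time (a new reading comes with each control period).
- arm.grab_frame(name): name is "scene" or "top"; returns (picture, depth): 420x560x3 uint8, red, green, blue; 420x560 float32, m along the optical axis (not along the pixel's ray), 0 where there is no reading.
- arm.camera_model(name): a dict with "mtx" (3x3 intrinsics, pixels), "R" (3x3) and "t" (3): a world point X has camera coordinates R X + t. Camera axes: x right, y down, z forward; pixel columns grow to the right and rows downward; lengths in m; the calibration is good to about 2 mm. A picture is of the moment at which its call begins. camera_model takes no time and is no camera call.
- arm.close_job(): hands the job in; it is judged then, once.
The state is a dict: "clock": time; "joints": joint angles; "qvel": joint speeds; "joint_torque": joint torques, N m; "tool_pos": TCP position; "tool_rot": TCP orientation; "contact_force": force on the tool from outside, world axes, zero at the start; "wrist_torque": the same for the moment, N m; "finger_gap": opening from 0.0 (shut) to 1.0 (fully open); "gripper_force": force on a finger pad.
Only numpy, scipy, OpenCV 4.12 (cv2) and the standard library are available. Lean on these libraries where they do the work, as an engineer would, in place of code of your own. Each camera call takes 0.05 s, during which the arm holds its last target. There are 200 camera calls.

## Working session

There is one attempt and no reset: what is moved stays moved. The work goes in short steps, Python scripts to look and compute and a shell command to move; the robot and the scene stay as the last step left them, time stands still between calls to the robot, and variables do not carry over. Pictures are saved under pics/ and viewed, at most 10 in all, crops included, and the job is handed in when it is done.

```bash
ls; mkdir -p pics
python3 - <<'E'
from rig import arm
import cv2,numpy as np
for n in("scene","top"):
    p,d=arm.grab_frame(n); cv2.imwrite(f"pics/{n}0.png",p[:,:,::-1]); np.savez(f"{n}0.npz",p=p,d=d)
    m=arm.camera_model(n); print(n,np.round(m["mtx"],1).tolist(),(-m["R"].T@m["t"]).round(3)); print(m["R"].round(3).tolist(),(d>0).mean())
o=arm.get_obs();print(o)
E
```

```text
pics
scene [[429.2, 0.0, 276.4], [0.0, 429.2, 205.3], [0.0, 0.0, 1.0]] [1.29  0.374 0.778]
[[-0.461, 0.887, 0.003], [0.571, 0.299, -0.765], [-0.68, -0.351, -0.644]] 0.9961139455782313
top [[426.1, 0.0, 277.6], [0.0, 426.1, 209.7], [0.0, 0.0, 1.0]] [ 0.406 -0.04   1.438]
[[-0.009, -1.0, -0.021], [-0.996, 0.011, -0.092], [0.092, 0.02, -0.996]] 0.9958418367346938
{'clock': 0.1, 'joints': array([ 1.59159839e+00,  3.85470369e-01,  6.79886425e-03, -3.92364071e-04,
       -1.19399822e+00, -2.58582303e-01]), 'qvel': array([ 0.00136596, -0.00044042,  0.00320377,  0.0017102 , -0.00130776,
       -0.00062601]), 'joint_torque': array([-8.45622544e-04, -3.93317878e+01,  1.88928849e+01,  4.19790119e+00,
       -2.55348044e-03,  3.50226919e-06]), 'tool_pos': array([0.14709876, 0.60692801, 0.23035714]), 'tool_rot': array([ 3.11749637e+00, -3.72624547e-01, -1.57457504e-04]), 'contact_force': array([ 0.07502508, -1.11019207,  0.52352492]), 'wrist_torque': array([ 0.01247812,  0.02420776, -0.0319929 ]), 'gripper_force': 0.0, 'finger_gap': 0.9976520796711552}
```

View pics/scene0.png

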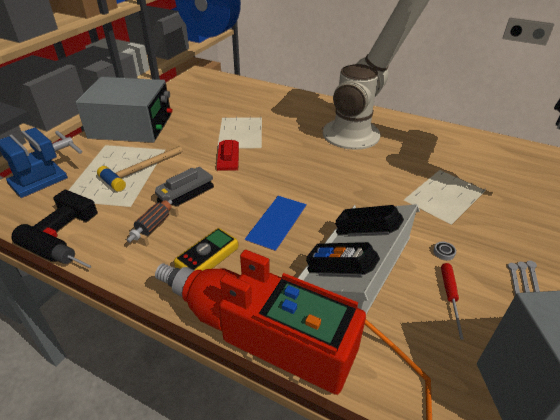

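View pics/top0.png

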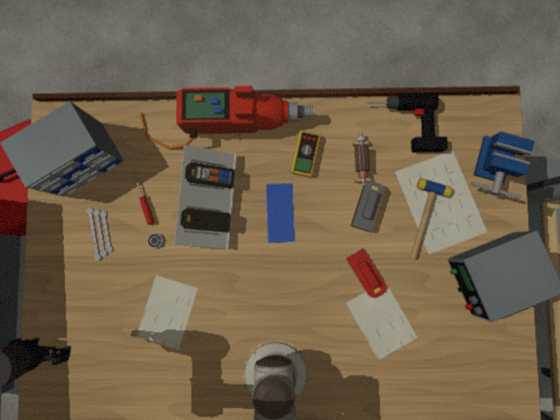

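The top view shows the grey lid on its stack at (370,207). The red decoy lid is at (368,272), the loaded carrier at (210,175) and the empty one at (206,219). The mat is at (281,213), the multimeter at (306,153), and the armature at (362,158), close to the stack. Next I'll take a close crop and measure.

```bash
cat > h.py <<'E'
import numpy as np,cv2
from rig import arm
from scipy.spatial.transform import Rotation as Rn
def load(n):
    z=np.load(n+".npz"); return z["p"],z["d"]
def grab(n,tag):
    p,d=arm.grab_frame(n); np.savez(f"{n}{tag}.npz",p=p,d=d); return p,d
def cloud(n,d):
    m=arm.camera_model(n); K=m["mtx"]; v,u=np.indices(d.shape)
    c=np.stack([(u-K[0,2])/K[0,0]*d,(v-K[1,2])/K[1,1]*d,d],-1); return (c-m["t"])@m["R"]
def onplane(n,uv,z=None,P0=None,N=None):
    m=arm.camera_model(n); uv=np.atleast_2d(uv).astype(float)
    r=np.c_[uv,np.ones(len(uv))]@np.linalg.inv(m["mtx"]).T@m["R"]; o=-m["R"].T@m["t"]
    if P0 is None: P0=np.array([0,0,z]);N=np.array([0,0,1.])
    return o+r*(((P0-o)@N)/(r@N))[:,None]
def project(n,X):
    m=arm.camera_model(n); c=np.atleast_2d(X)@m["R"].T+m["t"]; q=c@m["mtx"].T; return q[:,:2]/q[:,2:]
def rect(P):
    (c,s,a)=cv2.minAreaRect((P[:,:2]*1000).astype(np.float32)); 
    if s[0]<s[1]: s=s[::-1];a+=90
    return np.round(c,1),np.round(s,1),round(a%180,1)
def hsv(p): return cv2.cvtColor(p,cv2.COLOR_RGB2HSV)
def blobs(mask,mn=15):
    n,l,s,c=cv2.connectedComponentsWithStats(mask.astype(np.uint8)); return [(l==i,s[i,4],c[i]) for i in range(1,n) if s[i,4]>=mn]
E
python3 - <<'E'
from h import *
up=lambda im,s:cv2.resize(im,None,fx=s,fy=s,interpolation=cv2.INTER_CUBIC)
p,d=load("top0");ps,ds=load("scene0")
a=up(p[145:245,170:260],4)[:400,:360];b=up(p[145:245,325:425],4)
c=np.hstack([a,b]); cv2.imwrite("pics/crop1.png",c[:,:,::-1])
for n,p,d in(("top",p,d),("scene",ps,ds)):
    X=cloud(n,d); 
    c0=np.array([.35+.2,-.3])
    bench=(abs(X[...,2])<.02)&(d>0); print(n,"bench z",np.median(X[...,2][bench]),X[...,2][bench].std())
    H=hsv(p)
    # mat
    m=(H[...,0]>100)&(H[...,0]<130)&(H[...,1]>150)&(abs(X[...,2])<.03)&(abs(X[...,1])<.2)
    for q,s,c in blobs(m,300): v,u=np.nonzero(q); print("mat",c.round(),rect(onplane(n,np.c_[u,v],.003)))
    # lid
    m=(X[...,2]>.03)&(X[...,2]<.08)&(H[...,1]<70)&(X[...,1]<-.1)&(X[...,1]>-.4)&(X[...,0]>.3)&(X[...,0]<.6)
    for q,s,c in blobs(m,100):
        v,u=np.nonzero(q);print("lid?",c.round(),s,rect(onplane(n,np.c_[u,v],.043)),np.percentile(X[q][:,2],[10,50,90]).round(4))
        t=q&(X[...,2]>.058); v,u=np.nonzero(t); 
        if len(u)>20: print(" bar",len(u),rect(onplane(n,np.c_[u,v],.067)),rect(X[t]))
    # yellow stickers
    m=(H[...,0]>18)&(H[...,0]<35)&(H[...,1]>150)&(H[...,2]>90)
    for q,s,c in blobs(m,5):
        z=np.median(X[q],0)
        if .2<z[0]<.8 and abs(z[1])<.5: print("yel",c.round(1),s,z.round(3))
E
```

```text
top bench z 0.0009945313029330518 0.003730355450434804
mat [280. 213.] (array([529.8, -18.7]), array([191.9,  83.3]), 1.7)
lid? [367. 209.] 843 (array([ 541.2, -307. ]), array([145.1,  67.4]), 161.0) [0.0402 0.0455 0.0683]
 bar 236 (array([ 547.9, -309.2]), array([90.6, 27.2]), 160.2) (array([ 548.3, -310.3]), array([90.8, 27.4]), 160.1)
yel [304.5 154.3] 311 [ 0.719 -0.094  0.033]
yel [421.3 183.4] 65 [ 0.619 -0.487  0.034]
yel [374.4 187.6] 14 [ 0.604 -0.331  0.045]
yel [188.5 218. ] 8 [0.507 0.267 0.105]
yel [376.6 289.9] 17 [ 0.27  -0.334  0.013]
scene bench z -0.0003601951693189714 0.004316128349796394
mat [275. 223.] (array([529.5, -18.9]), array([196.4,  88.1]), 1.8)
lid? [186. 181.] 826 (array([ 542.6, -304.8]), array([146.7,  87.8]), 160.9) [0.038  0.0435 0.0662]
 bar 228 (array([ 552.8, -303.5]), array([92.2, 36.1]), 160.8) (array([ 547.4, -308.5]), array([92.1, 28.2]), 161.3)
yel [117.9 184.1] 145 [ 0.624 -0.484  0.026]
yel [164.4 190.4] 17 [ 0.603 -0.331  0.043]
yel [219.8 253.7] 476 [ 0.72  -0.072  0.027]
yel [199.8 240.1] 24 [ 0.7   -0.141  0.03 ]
yel [179.1 261.9] 93 [ 0.791 -0.144  0.03 ]
```

View pics/crop1.png

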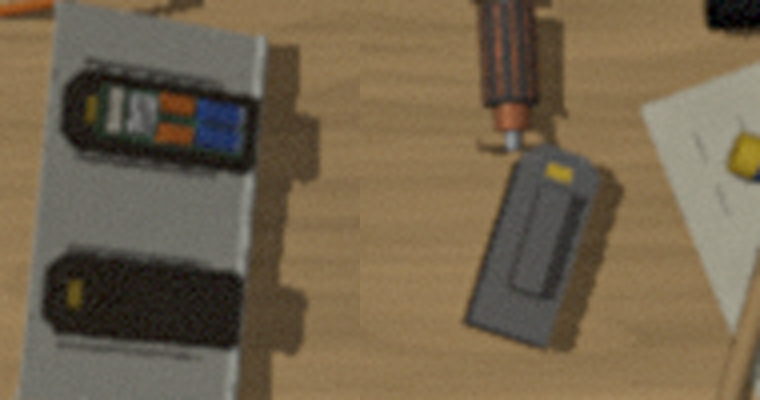

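The crop shows the loaded carrier in the upper bay at crop (160,120), with its sticker uphill on the left. The empty carrier is in the lower bay at (145,300). The grey lid is at (535,250), with its sticker and cut corners at the top, right beside the armature shaft at (513,140). I choose the loaded carrier, the grey lid and its bottom carrier. Next I measure the rack slope while starting the transfer.

```bash
python3 - <<'E'
from h import *
for n in("top","scene"):
    p,d=load(n+"0"); X=cloud(n,d); H=hsv(p)
    reg=(X[...,0]>.4)&(X[...,0]<.75)&(X[...,1]>.08)&(X[...,1]<.36)&(d>0)
    g=reg&(X[...,2]>.025)&(X[...,2]<.13)&(H[...,1]<60)&(H[...,2]>85)
    P=X[g]
    for k in range(8):
        c=P.mean(0); N=np.linalg.svd(P-c,full_matrices=False)[2][2]; N*=np.sign(N[2]); e=(P-c)@N; P=P[abs(e)<max(.004,.012-.002*k)]
    ux=-N[:2]/np.linalg.norm(N[:2]); print(n,"N",N.round(4),"slope",np.degrees(np.arccos(N[2])).round(2),"uphill deg",np.degrees(np.arctan2(ux[1],ux[0])).round(2),len(P),c.round(4))
    # fixed 30deg
    ax=np.array([*(ux*np.cos(np.pi/6)),.5]); N=np.array([*(-ux*.5),np.cos(np.pi/6)]); ay=np.cross(N,ax)
    h=(X-c)@N
    for lo in(.012,.030):
      for q,s,cc in blobs(reg&(h>lo)&(h<.055)&(H[...,2]<200),60):
        Q=X[q]-c; A=np.c_[Q@ax,Q@ay,Q@N]; r=rect(A); C=c+(ax*r[0][0]+ay*r[0][1])/1000
        print(lo,cc.round(),s,r,"underside centre",C.round(4),"h95",np.percentile(A[:,2],95).round(4))
E
python3 -m handwheel '[[[1,0.2,0],[0,0,0.15]],[[1,0.2,0],[0,0,0.15]]]' 0.2
python3 -m handwheel '[[[1,0.4,0],[0,0,0]],[[1,0.4,0],[0,0,0]],[[1,0.4,0],[0,0,0]]]'
python3 -m handwheel '[[[0.8,1,0],[0,0,0]],[[0.8,1,0],[0,0,0]],[[0.8,1,0],[0,0,0]]]'
python3 -m handwheel '[[[0.8,1,0],[0,0,0]],[[0.8,1,0],[0,0,0]],[[0.8,1,0],[0,0,0]]]'
```

```text
top N [-0.0448 -0.4956  0.8674] slope 29.84 uphill deg 84.84 2368 [0.5732 0.2304 0.0725]
0.012 [210. 175.] 898 (array([-13. , -77.9]), array([165.1,  66.2]), 0.1) underside centre [0.6497 0.2122 0.066 ] h95 0.0403
0.012 [206. 220.] 724 (array([-13.6,  69.1]), array([163.7,  66.1]), 0.2) underside centre [0.5033 0.2249 0.0657] h95 0.0402
0.012 [248. 239.] 100 (array([-167. ,  113.3]), array([90.9, 21.2]), 93.4) underside centre [ 0.4473  0.0966 -0.011 ] h95 0.0202
0.03 [210. 174.] 179 (array([-11.8, -77.8]), array([152.2,  57.6]), 0.1) underside centre [0.6497 0.2133 0.0666] h95 0.043
0.03 [225. 176.] 113 (array([-55.6, -78.1]), array([37.1, 36.9]), 88.3) underside centre [0.6466 0.1755 0.0447] h95 0.041
0.03 [206. 220.] 177 (array([-12.4,  68.8]), array([151.4,  57.2]), 0.1) underside centre [0.5037 0.2259 0.0663] h95 0.0426
scene N [-0.0449 -0.4915  0.8697] slope 29.58 uphill deg 84.78 1543 [0.6553 0.2316 0.0764]
0.012 [353. 239.] 3100 (array([-25.6,  87.8]), array([300.6, 166.4]), 90.3) underside centre [0.5659 0.2175 0.0636] h95 0.0395
0.012 [322. 219.] 137 (array([-174.1,  168.1]
[... 228 characters left out ...]
24 (array([-22.2,   4.5]), array([153.3,  59.7]), 1.0) underside centre [0.6491 0.2129 0.0653] h95 0.0401
clock: 0.27
tool_pos: [0.2204, 0.573, 0.2304]
tool_rot: [3.091, -0.555, -0.0]
contact_force: [1.4, 0.3, 0.2]
finger_gap: 0.751
gripper_force: 0.0
clock: 0.52
tool_pos: [0.2885, 0.5106, 0.2309]
tool_rot: [3.088, -0.564, -0.0]
contact_force: [-0.9, -1.0, -0.0]
finger_gap: 0.598
gripper_force: 0.0
clock: 0.77
tool_pos: [0.3174, 0.4139, 0.2307]
tool_rot: [3.089, -0.558, -0.002]
contact_force: [0.0, -0.7, 0.2]
finger_gap: 0.599
gripper_force: 0.0
clock: 1.02
tool_pos: [0.3491, 0.3167, 0.231]
tool_rot: [3.09, -0.558, -0.002]
contact_force: [0.2, -0.7, -0.5]
finger_gap: 0.601
gripper_force: 0.0
```

```bash
cat >> h.py <<'E'
def plan(pos,xdir=None,zdir=(0,0,-1)):
    "units of the moves from the present pose to a target; tool x along xdir, tool z along zdir"
    o=arm.get_obs(); R=Rn.from_rotvec(o["tool_rot"]); 
    s=R.inv().apply(np.array(pos)-o["tool_pos"])/.08; t=np.zeros(3)
    if xdir is not None:
        z=np.array(zdir,float);z/=np.linalg.norm(z); x=np.array(xdir,float); x-=z*(x@z); x/=np.linalg.norm(x)
        T=Rn.from_matrix(np.c_[x,np.cross(z,x),z]); t=(R.inv()*T).as_rotvec()/np.radians(45)
    print("t",round(o["clock"],2),"pos",o["tool_pos"].round(4),"shift",s.round(3),"turn",t.round(3)); return s,t
def yaw(deg): a=np.radians(deg); return [np.cos(a),np.sin(a),0]
E
python3 -c "
from h import *
plan([.548,-.310,.12],yaw(-19.5))"
```

```text
t 1.02 pos [0.3491 0.3167 0.231 ] shift [5.071 6.466 1.396] turn [ 0.003  0.001 -0.022]
```

```bash
for i in 1; do
python3 -m handwheel '[[[0.8,1,0],[0,0,-0.02]],[[0.8,1,0],[0,0,-0.02]],[[0.8,1,0],[0,0,-0.02]]]'
python3 -m handwheel '[[[0.8,1,0],[0,0,0]],[[0.8,1,0],[0,0,0]],[[0.8,1,0],[0,0,0]]]'
python3 -m handwheel '[[[0.8,1,0],[0,0,0]],[[0.8,1,0],[0,0,0]],[[0.8,1,0],[0,0,0]]]'
python3 -m handwheel '[[[0.8,1,0],[0,0,0]],[[0.8,1,0],[0,0,0]],[[0.8,1,0],[0,0,0]]]'
python3 -m handwheel '[[[0.8,1,0],[0,0,0]],[[0.8,1,0],[0,0,0]],[[0.8,1,0],[0,0,0]]]'
python3 -m handwheel '[[[0.9,1,0.4],[0,0,0]],[[0.9,1,0.4],[0,0,0]],[[0.9,1,0.4],[0,0,0]],[[0.9,1,0.4],[0,0,0]]]'
done | grep -E 'clock|pos'
python3 -c "
from h import *
plan([.548,-.310,.12],yaw(-19.5))"
```

```text
clock: 1.27
tool_pos: [0.3811, 0.2199, 0.231]
clock: 1.52
tool_pos: [0.415, 0.1235, 0.2311]
clock: 1.77
tool_pos: [0.4491, 0.0269, 0.2311]
clock: 2.02
tool_pos: [0.4831, -0.07, 0.231]
clock: 2.27
tool_pos: [0.517, -0.167, 0.2307]
clock: 2.6
tool_pos: [0.5574, -0.2668, 0.1954]
t 2.6 pos [ 0.5574 -0.2668  0.1954] shift [0.076 0.547 0.942] turn [ 0.001  0.006 -0.005]
```

```bash
python3 -m handwheel '[[[0.08,0.55,0.5],[0,0,0]],[[0.08,0.55,0.94],[0,0,0]],[[0.08,0.55,0.94],[0,0,0]],[[0.08,0.55,0.94],[0,0,0]]]'
python3 -m handwheel '[[[0,0,0.3],[0,0,0]],[[0,0,0.6],[0,0,0]],[[0,0,0.8],[0,0,0]],[[0,0,0.91],[0,0,0]],[[0,0,0.91],[0,0,0]]]' 
python3 -c "
from h import *
plan([.548,-.310,.047],yaw(-19.5))"
```

```text
clock: 2.93
tool_pos: [0.5461, -0.3063, 0.1204]
tool_rot: [-3.095, 0.534, 0.013]
contact_force: [0.3, 0.7, 0.8]
finger_gap: 0.602
gripper_force: 0.0
clock: 3.35
tool_pos: [0.5489, -0.3058, 0.0511]
tool_rot: [3.097, -0.529, -0.002]
contact_force: [-0.3, 0.5, -0.5]
finger_gap: 0.604
gripper_force: 0.0
t 3.35 pos [ 0.5489 -0.3058  0.0511] shift [0.007 0.054 0.052] turn [0.    0.001 0.002]
```

```bash
python3 -m handwheel '[[[0,0.05,0.03],[0,0,0]],[[0,0.05,0.03],[0,0,0]]]' 
python3 -m handwheel '[[[0,0,0],[0,0,0]],[[0,0,0],[0,0,0]],[[0,0,0],[0,0,0]],[[0,0,0],[0,0,0]],[[0,0,0],[0,0,0]]]' -1 40
```

```text
clock: 3.52
tool_pos: [0.5485, -0.311, 0.0506]
tool_rot: [3.096, -0.53, 0.005]
contact_force: [0.7, -0.3, 0.1]
finger_gap: 0.598
gripper_force: 0.0
clock: 3.93
tool_pos: [0.548, -0.3111, 0.0505]
tool_rot: [3.095, -0.53, 0.003]
contact_force: [-1.5, -1.1, 6.4]
finger_gap: 0.295
gripper_force: 41.0
```

```bash
python3 -m handwheel '[[[0,0,-0.1],[0,0,0]],[[0,0,-0.2],[0,0,0]],[[0,0,-0.35],[0,0,0]],[[0,0,-0.6],[0,0,0]],[[0,0,-1],[0,0,0]],[[0,0,-1],[0,0,0]],[[0,0,-1],[0,0,0]],[[0,0,-1],[0,0,0]]]'
python3 - <<'E'
from h import *
p,d=grab("scene",1); p2,_=grab("top",1)
up=lambda im:cv2.resize(im,None,fx=3,fy=3,interpolation=cv2.INTER_CUBIC)
cv2.imwrite("pics/c2.png",np.hstack([up(p[80:230,100:230]),up(p2[150:300,310:440][:150])])[:,:,::-1])
plan([.5297,-.0188,.13],yaw(1.7))
E
```

```text
clock: 4.6
tool_pos: [0.547, -0.3101, 0.1292]
tool_rot: [-3.095, 0.532, 0.0]
contact_force: [-0.8, -0.1, -1.5]
finger_gap: 0.294
gripper_force: 40.2
t 4.7 pos [ 0.5465 -0.3101  0.1279] shift [-1.413 -3.362 -0.022] turn [-0.001  0.003 -0.471]
```

View pics/c2.png

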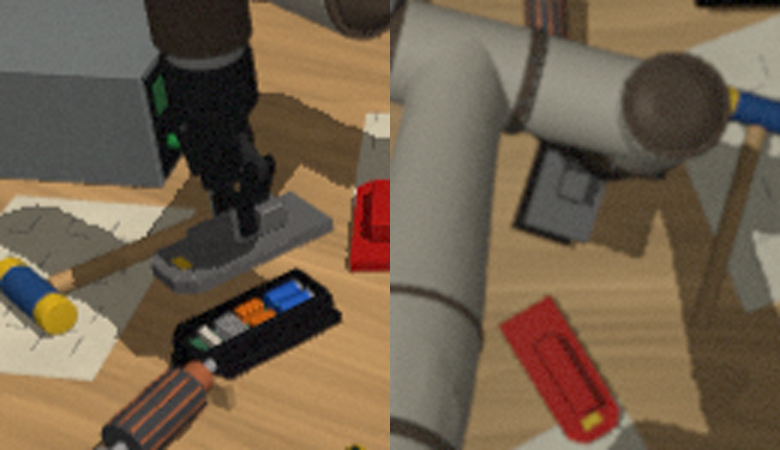

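The lid is off, at about (240,240) in the crop. The bottom carrier stands undisturbed at (260,325). Now I carry the lid to the mat.

```bash
(python3 -m handwheel '[[[-0.35,-0.84,0],[0,0,0]],[[-0.35,-0.84,0],[0,0,0]]]'
python3 -m handwheel '[[[-0.35,-0.84,0],[0,0,0]],[[-0.35,-0.84,0],[0,0,0]]]'
python3 -m handwheel '[[[-0.35,-0.84,0],[0,0,0]],[[-0.35,-0.84,0],[0,0,0]]]'
python3 -m handwheel '[[[-0.36,-0.84,0],[0,0,-0.47]],[[-0.36,-0.84,0],[0,0,-0.47]],[[-0.36,-0.84,0],[0,0,-0.47]],[[-0.36,-0.84,0],[0,0,-0.47]],[[-0.36,-0.84,0],[0,0,-0.47]]]') | grep -E 'clock|tool_pos|gap'
python3 - <<'E'
from h import *
plan([.5297,-.0188,.0265],yaw(1.7))
E
```

```text
clock: 4.87
tool_pos: [0.542, -0.2373, 0.1271]
finger_gap: 0.293
clock: 5.03
tool_pos: [0.538, -0.1631, 0.1276]
finger_gap: 0.29
clock: 5.2
tool_pos: [0.5342, -0.0903, 0.1279]
finger_gap: 0.292
clock: 5.62
tool_pos: [0.5301, -0.0193, 0.1282]
finger_gap: 0.287
t 5.62 pos [ 0.5301 -0.0193  0.1282] shift [-0.003 -0.007  1.271] turn [ 0.     0.002 -0.004]
```

```bash
(python3 -m handwheel '[[[0,0,0.4],[0,0,0]],[[0,0,0.8],[0,0,0]],[[0,0,1],[0,0,0]],[[0,0,1],[0,0,0]]]'
python3 -m handwheel '[[[0,0,0.1],[0,0,0]],[[0,0,0.2],[0,0,0]],[[0,0,0.25],[0,0,0]],[[0,0,0.27],[0,0,0]],[[0,0,0.29],[0,0,0]],[[0,0,0.31],[0,0,0]],[[0,0,0.31],[0,0,0]]]') | grep -E 'clock|tool_pos|force'
```

```text
clock: 5.95
tool_pos: [0.5272, -0.0214, 0.0447]
contact_force: [-0.6, -0.6, -1.6]
gripper_force: 40.2
clock: 6.53
tool_pos: [0.5308, -0.0194, 0.0243]
contact_force: [-0.0, -0.9, -2.5]
gripper_force: 40.3
```

```bash
python3 -m handwheel '[[[0,0,0.015],[0,0,0]],[[0,0,0.03],[0,0,0]],[[0,0,0.03],[0,0,0]]]' | grep -E 'clock|tool_pos|force'; python3 -m handwheel '[[[0,0,0.015],[0,0,0]],[[0,0,0.03],[0,0,0]],[[0,0,0.03],[0,0,0]]]' | grep -E 'clock|tool_pos|force'
```

```text
clock: 6.78
tool_pos: [0.5311, -0.0194, 0.0235]
contact_force: [-2.7, 0.2, 8.4]
gripper_force: 41.6
clock: 7.03
tool_pos: [0.531, -0.0194, 0.0234]
contact_force: [-8.8, 1.9, 24.8]
gripper_force: 43.6
```

```bash
(python3 -m handwheel '[[[0,0,-0.03],[0,0,0]],[[0,0,-0.03],[0,0,0]],[[0,0,-0.03],[0,0,0]],[[0,0,-0.03],[0,0,0]]]' 0.2
python3 -m handwheel '[[[0,0,-0.2],[0,0,0]],[[0,0,-0.6],[0,0,0]],[[0,0,-1],[0,0,0]],[[0,0,-1],[0,0,0]]]'
python3 -m handwheel '[[[0,0,-1],[0,0,0]],[[0,0,-1],[0,0,0]],[[0,0,-1],[0,0,0]]]' 1) | grep -E 'clock|tool_pos|force'
python3 - <<'E'
from h import *
# lid and bottom carrier, from both views
for n in("scene","top"):
    p,d=grab(n,2); X=cloud(n,d); H=hsv(p)
    m=(X[...,2]>.029)&(X[...,2]<.06)&(H[...,1]<70)&(abs(X[...,1]+.019)<.06)&(abs(X[...,0]-.53)<.09)
    t=m; print(n,"bar",t.sum(),rect(X[t]) if t.sum()>9 else 0)
    m=(X[...,2]>.028)&(X[...,2]<.05)&(X[...,1]<-.19)&(X[...,1]>-.4)&(X[...,0]>.44)&(X[...,0]<.66)&(H[...,2]<60)
    for q,s,c in blobs(m,40): print("bottom rim",c.round(),s,rect(X[q]))
cv2.imwrite("pics/s2.png",load("scene2")[0][:,:,::-1])
C=np.array([.6497,.2128,.0655]);u=np.array(yaw(84.8));N=-.5*u+[0,0,.866]
plan(C+.1*N,-u,-N); plan(C+.1*N+[0,0,.05],yaw(-95.2))
E
```

```text
clock: 7.37
tool_pos: [0.5307, -0.0195, 0.0216]
contact_force: [0.0, 0.7, 0.9]
gripper_force: 0.0
clock: 7.7
tool_pos: [0.5348, -0.019, 0.1073]
contact_force: [-0.1, 0.0, 0.3]
gripper_force: 0.0
clock: 7.95
tool_pos: [0.5355, -0.0191, 0.1892]
contact_force: [1.5, 0.3, 0.9]
gripper_force: 0.0
scene bar 271 (array([531.9, -17.7]), array([91.3, 27.5]), 2.6)
bottom rim [184. 185.] 364 (array([ 547.5, -309.1]), array([152.1,  63.8]), 163.2)
top bar 79 (array([505.2, -17.6]), array([33.5, 23.2]), 179.6)
bottom rim [366. 208.] 166 (array([ 547.3, -309.1]), array([148.9,  57.7]), 160.5)
t 8.05 pos [ 0.5315 -0.0192  0.183 ] shift [ 1.485 -2.235  0.394] turn [ 0.557 -0.501  2.099]
t 8.05 pos [ 0.5315 -0.0192  0.183 ] shift [ 1.487 -2.236 -0.231] turn [-5.000e-03 -2.000e-03  2.152e+00]
```

View pics/s2.png

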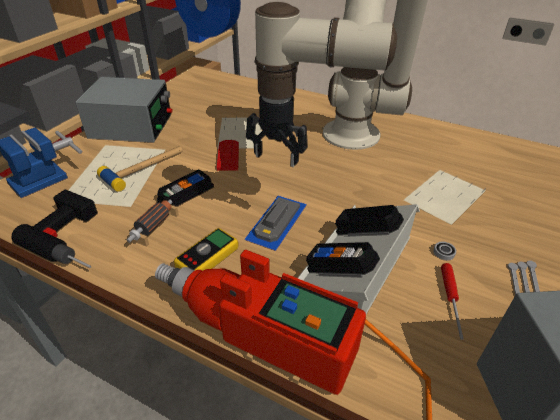

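The lid lies on the mat at (280,218), the bottom carrier stands open at (185,187), and both rack carriers are untouched. On to the loaded carrier.

```bash
(python3 -m handwheel '[[[0.75,-1,-0.3],[0,0,0]],[[0.75,-1,-0.3],[0,0,0]],[[0.75,-1,-0.3],[0,0,0]]]'
python3 -m handwheel '[[[0.75,-1,0],[0,0,0.72]],[[0.75,-1,0],[0,0,0.72]],[[0.75,-1,0],[0,0,0.72]],[[0.75,-1,0],[0,0,0.72]],[[0.75,-1,0],[0,0,0.72]]]'
python3 -m handwheel '[[[0,0,0],[0,0,0.72]],[[0,0,0],[0,0,0.72]],[[0,0,0],[0,0,0.72]],[[0,0,0],[0,0,0.72]],[[0,0,0],[0,0,0.72]]]'
python3 -m handwheel '[[[0,0,0],[0,0,0.72]],[[0,0,0],[0,0,0.72]],[[0,0,0],[0,0,0.72]],[[0,0,0],[0,0,0.72]],[[0,0,0],[0,0,0.72]]]')  | grep -E 'clock|tool_pos|force'
python3 - <<'E'
from h import *
C=np.array([.6497,.2128,.0655]);u=np.array(yaw(84.8));N=-.5*u+[0,0,.866]
plan(C+.1*N,-u,-N); print(arm.get_obs()["joints"])
E
```

```text
clock: 8.3
tool_pos: [0.5901, 0.0646, 0.2047]
contact_force: [1.2, -0.4, 0.1]
gripper_force: 0.0
clock: 8.72
tool_pos: [0.6455, 0.1452, 0.2018]
contact_force: [0.1, -0.4, -0.0]
gripper_force: 0.0
clock: 9.13
tool_pos: [0.645, 0.1437, 0.2027]
contact_force: [0.7, -0.7, -0.3]
gripper_force: 0.0
clock: 9.55
tool_pos: [0.645, 0.1437, 0.2027]
contact_force: [0.0, 0.4, 0.0]
gripper_force: 0.0
t 9.55 pos [0.645  0.1437 0.2027] shift [-0.242  0.02   0.632] turn [ 0.002 -0.669 -0.015]
[ 4.63124027e-01  4.66951039e-01  6.62873851e-02 -6.62004543e-04
 -1.17471890e+00 -5.64837041e-01]
```

```bash
python3 -m handwheel '[[[-0.24,0.02,0.1],[0,-0.3,-0.015]],[[-0.24,0.02,0.3],[0,-0.67,-0.015]],[[-0.24,0.02,0.63],[0,-0.67,-0.015]],[[-0.24,0.02,0.63],[0,-0.67,-0.015]],[[-0.24,0.02,0.63],[0,-0.67,-0.015]],[[-0.24,0.02,0.63],[0,-0.67,-0.015]],[[-0.24,0.02,0.63],[0,-0.67,-0.015]]]' | grep -E 'clock|tool_pos|force'
python3 - <<'E'
from h import *
C=np.array([.6497,.2128,.0655]);u=np.array(yaw(84.8));N=-.5*u+[0,0,.866]
plan(C+.1*N,-u,-N);plan(C+.012*N,-u,-N); print(arm.get_obs()["joints"])
p,d=grab("scene",3); cv2.imwrite("pics/c3.png",cv2.resize(p[130:320,230:430],None,fx=3,fy=3,interpolation=cv2.INTER_CUBIC)[:,:,::-1])
E
```

```text
clock: 10.13
tool_pos: [0.6458, 0.1622, 0.1532]
contact_force: [0.1, 0.6, 0.5]
gripper_force: 0.0
t 10.13 pos [0.6458 0.1622 0.1532] shift [-0.002  0.009  0.017] turn [0.003 0.001 0.004]
t 10.13 pos [0.6458 0.1622 0.1532] shift [-1.000e-03  7.000e-03  1.116e+00] turn [0.003 0.001 0.004]
[ 0.23500089  0.49123954  0.081707   -0.57596354 -1.05885715 -0.05974239]
```

View pics/c3.png

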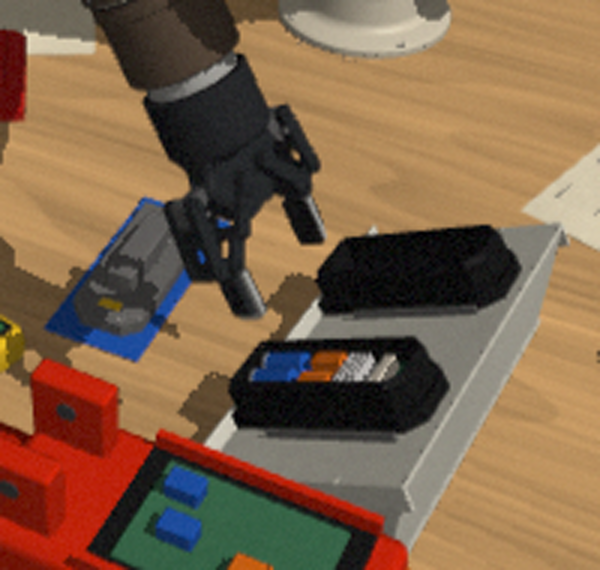

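The fingers at (215,250) in the crop are lined up over the loaded carrier at (340,385), across its width. Descending.

```bash
(python3 -m handwheel '[[[0,0.01,0.4],[0,0,0]],[[0,0.01,0.7],[0,0,0]],[[0,0.01,0.9],[0,0,0]],[[0,0.01,1],[0,0,0]],[[0,0.01,1],[0,0,0]],[[0,0.01,1],[0,0,0]]]'
python3 -m handwheel '[[[0,0,0.05],[0,0,0]],[[0,0,0.1],[0,0,0]],[[0,0,0.1],[0,0,0]]]'
python3 -m handwheel '[[[0,0,0],[0,0,0]],[[0,0,0],[0,0,0]],[[0,0,0],[0,0,0]],[[0,0,0],[0,0,0]],[[0,0,0],[0,0,0]],[[0,0,0],[0,0,0]]]' -1 40) | grep -E 'clock|tool_pos|force|gap'
python3 - <<'E'
from h import *
C=np.array([.6497,.2128,.0655]);u=np.array(yaw(84.8));N=-.5*u+[0,0,.866]
plan(C+.012*N,-u,-N)
E
```

```text
clock: 10.68
tool_pos: [0.6492, 0.2038, 0.0864]
contact_force: [-0.0, -0.5, 0.2]
finger_gap: 0.998
gripper_force: 0.0
clock: 10.93
tool_pos: [0.6494, 0.2073, 0.0794]
contact_force: [-0.5, -0.3, 0.0]
finger_gap: 0.998
gripper_force: 0.0
clock: 11.43
tool_pos: [0.6493, 0.2069, 0.0797]
contact_force: [-2.4, -2.6, 4.9]
finger_gap: 0.659
gripper_force: 45.3
t 11.43 pos [0.6493 0.2069 0.0797] shift [0.025 0.002 0.041] turn [0.    0.003 0.008]
```

```bash
(python3 -m handwheel '[[[0,0,-0.05],[0,0,0]],[[0,0,-0.1],[0,0,0]],[[0,0,-0.2],[0,0,0]],[[0,0,-0.4],[0,0,0]],[[0,0,-0.7],[0,0,0]],[[0,0,-1],[0,0,0]],[[0,0,-1],[0,0,0]]]' -1 60
python3 -m handwheel '[[[0,0,-0.5],[0,0.2,0]],[[0,0,-1],[0,0.3,0]],[[0,0,-1],[0,0.4,0]],[[0,0,-1],[0,0.5,0]],[[0,0,-1],[0,0.6,0]],[[0,0,-1],[0,0.67,0]],[[0,0,-1],[0,0.67,0]],[[0,0,-1],[0,0.67,0]]]') | grep -E 'clock|tool_pos|force|gap'
python3 - <<'E'
from h import *
plan([.5474,-.3091,.15],yaw(-95.2)); plan([.5474,-.3091,.15],yaw(-199.8)); print(arm.get_obs()["joints"])
for n in("scene","top"):
    p,d=grab(n,4)
cv2.imwrite("pics/s4.png",load("scene4")[0][:,:,::-1])
E
```

```text
clock: 12.02
tool_pos: [0.6486, 0.1645, 0.1546]
contact_force: [1.5, 0.6, -0.9]
finger_gap: 0.65
gripper_force: 64.5
clock: 12.68
tool_pos: [0.6415, 0.1279, 0.2168]
contact_force: [-0.3, 0.2, -3.2]
finger_gap: 0.65
gripper_force: 65.6
t 12.68 pos [0.6415 0.1279 0.2168] shift [5.543 0.713 0.828] turn [-0.002  0.001  0.008]
t 12.68 pos [0.6415 0.1279 0.2168] shift [5.543 0.713 0.828] turn [0.    0.003 2.333]
[ 4.43486787e-01  4.42842750e-01  6.28200413e-02 -3.03232957e-04
 -1.18897102e+00 -5.27727650e-01]
```

View pics/s4.png

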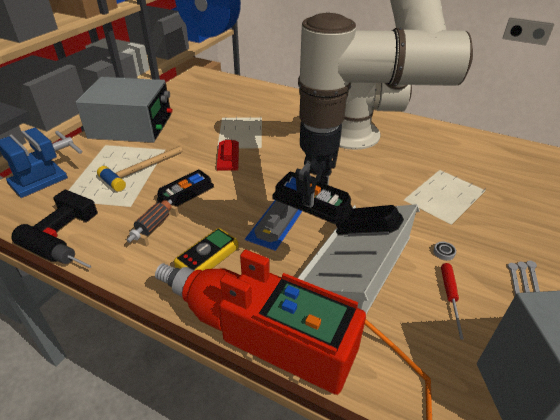

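The loaded carrier is held level at (315,195), and the empty one is still in its bay at (370,218). I transfer it to the stack.

```bash
(python3 -m handwheel '[[[0.5,0.07,0],[0,0,0]],[[1,0.13,0],[0,0,0]],[[1,0.13,0],[0,0,0]]]'
python3 -m handwheel '[[[0.5,0.07,0],[0,0,0]],[[1,0.13,0],[0,0,0]]]'
python3 -m handwheel '[[[0.5,0.07,0],[0,0,0]],[[1,0.13,0],[0,0,0]]]'
python3 -m handwheel '[[[0.5,0.07,0],[0,0,0]],[[1,0.13,0],[0,0,0]]]'
python3 -m handwheel '[[[1,0.13,0],[0,0,0.16]],[[1,0.13,0],[0,0,0.32]],[[1,0.13,0],[0,0,0.48]],[[1,0.13,0],[0,0,0.64]],[[1,0.13,0],[0,0,0.8]],[[1,0.13,0],[0,0,0.8]]]'
python3 -m handwheel '[[[0,0,0],[0,0,0.16]],[[0,0,0],[0,0,0.32]],[[0,0,0],[0,0,0.48]],[[0,0,0],[0,0,0.64]],[[0,0,0],[0,0,0.8]],[[0,0,0],[0,0,0.8]]]'
python3 -m handwheel '[[[0,0,0],[0,0,0.16]],[[0,0,0],[0,0,0.32]],[[0,0,0],[0,0,0.48]],[[0,0,0],[0,0,0.6]],[[0,0,0],[0,0,0.73]],[[0,0,0],[0,0,0.73]]]') | grep -E 'clock|tool_pos|gap'
python3 - <<'E'
from h import *
plan([.5474,-.3091,.15],yaw(-199.8)); print(arm.get_obs()["joints"])
E
```

```text
clock: 13.03
tool_pos: [0.6229, 0.0423, 0.218]
finger_gap: 0.653
clock: 13.2
tool_pos: [0.6076, -0.0315, 0.2178]
finger_gap: 0.654
clock: 13.37
tool_pos: [0.5897, -0.1116, 0.218]
finger_gap: 0.65
clock: 13.53
tool_pos: [0.5723, -0.1907, 0.2181]
finger_gap: 0.653
clock: 14.03
tool_pos: [0.5556, -0.2683, 0.2177]
finger_gap: 0.651
clock: 14.53
tool_pos: [0.5561, -0.2672, 0.2177]
finger_gap: 0.648
clock: 15.03
tool_pos: [0.5562, -0.2671, 0.2176]
finger_gap: 0.652
t 15.03 pos [ 0.5562 -0.2671  0.2176] shift [-0.07  -0.533  0.845] turn [0.002 0.004 0.005]
[-1.86056621e-01  3.78868073e-01 -3.60295152e-02 -7.58544513e-04
 -1.15235284e+00 -1.72614110e+00]
```

```bash
(python3 -m handwheel '[[[-0.07,-0.53,0.3],[0,0,0]],[[-0.07,-0.53,0.6],[0,0,0]],[[-0.07,-0.53,0.85],[0,0,0]],[[-0.07,-0.53,0.85],[0,0,0]]]'
python3 -m handwheel '[[[0,0,0.2],[0,0,0]],[[0,0,0.4],[0,0,0]],[[0,0,0.6],[0,0,0]],[[0,0,0.6],[0,0,0]],[[0,0,0.6],[0,0,0]]]') | grep -E 'clock|tool_pos|gap'
cat > rel.py <<'E'
from h import *
e=np.array(yaw(-19.5));f=np.array([-e[1],e[0],0])
def ext(X,H,z0,ref,dark):
    m=(X[...,2]>z0-.008)&(X[...,2]<z0+.004)&(np.hypot(X[...,0]-ref[0],X[...,1]-ref[1])<.1)&(H[...,2]<dark)
    q=X[m]-[*ref,0]; a=q@e;b=q@f; k=abs(b)<.035; a=a[k]*1000;b=b[k]*1000
    end=abs(a)>35
    P=[1,2,98,99]; print(len(a),"x",np.percentile(a,P).round(1),"y(ends)",np.percentile(b[end],P).round(1))
E
python3 - <<'E'
from rel import *
o=arm.get_obs(); plan([.5474,-.3091,.0453],yaw(-199.5))
for n in("scene","top"):
    p,d=load(n+"2"); print(n,"bottom"); ext(cloud(n,d),hsv(p),.040,[.5474,-.3091],80)
    p,d=grab(n,5); X=cloud(n,d); tz=o["tool_pos"]; 
    print(n,"held"); ext(X,hsv(p),tz[2]+.0247,tz[:2],80)
cv2.imwrite("pics/s5.png",cv2.resize(load("scene5")[0][100:250,90:270],None,fx=3,fy=3,interpolation=cv2.INTER_CUBIC)[:,:,::-1])
E
```

```text
clock: 15.37
tool_pos: [0.5439, -0.3081, 0.1442]
finger_gap: 0.648
clock: 15.78
tool_pos: [0.5479, -0.3088, 0.1021]
finger_gap: 0.655
t 15.78 pos [ 0.5479 -0.3088  0.1021] shift [ 0.006 -0.006  0.71 ] turn [ 0.     0.004 -0.001]
scene bottom
296 x [-74.5 -74.1  74.2  74.4] y(ends) [-29.2 -28.8  29.3  29.5]
scene held
299 x [-77.4 -77.2  70.7  71.1] y(ends) [-25.7 -25.3  32.1  32.2]
top bottom
251 x [-74.1 -73.5  73.8  75.6] y(ends) [-28.4 -28.1  28.4  28.7]
top held
88 x [-77.5 -77.   -8.9  -8.8] y(ends) [-25.1 -25.   31.4  31.5]
```

View pics/s5.png

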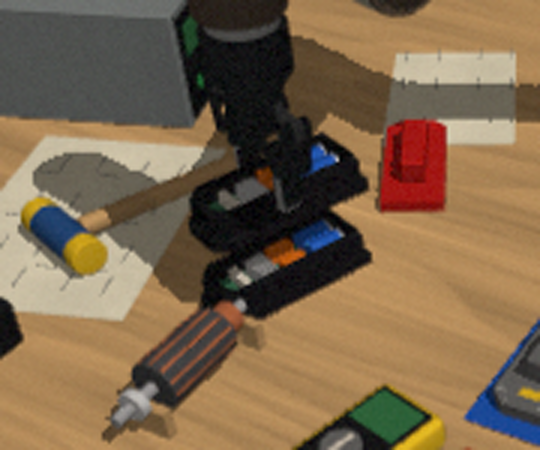

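Held carrier is over the bottom one, cut corners at the same (left) end. Remeasuring when settled.

```bash
python3 -m handwheel '[[[0,0,0.2],[0,0,0]],[[0,0,0.25],[0,0,0]],[[0,0,0.25],[0,0,0]],[[0,0,0.25],[0,0,0]]]' | grep -E 'clock|tool_pos|gap'
python3 - <<'E'
from rel import *
for k in(6,7):
  for n in("scene","top"):
    o=arm.get_obs();tz=o["tool_pos"]; 
    p,d=grab(n,k); X=cloud(n,d); print(n,"held",tz.round(4)); ext(X,hsv(p),tz[2]+.0247,[.5474,-.3091],80)
E
```

```text
clock: 16.22
tool_pos: [0.548, -0.3089, 0.0822]
finger_gap: 0.652
scene held [ 0.548  -0.3089  0.0822]
281 x [-77.7 -76.5  71.3  71.6] y(ends) [-26.2 -25.7  32.4  33.5]
top held [ 0.5482 -0.309   0.0825]
84 x [-77.2 -77.   -9.3  -8.9] y(ends) [-23.7 -23.5  32.2  32.4]
scene held [ 0.5483 -0.309   0.0825]
279 x [-77.  -76.9  71.3  71.8] y(ends) [-26.2 -25.9  31.9  32.4]
top held [ 0.5482 -0.3089  0.0824]
86 x [-77.4 -77.2  -9.   -8.7] y(ends) [-24.1 -24.   32.3  32.5]
```

```bash
python3 -m handwheel '[[[-0.035,-0.037,0],[0,0,0]],[[-0.035,-0.037,0.1],[0,0,0]],[[-0.035,-0.037,0.2],[0,0,0]],[[-0.035,-0.037,0.27],[0,0,0]],[[-0.035,-0.037,0.27],[0,0,0]],[[-0.035,-0.037,0.27],[0,0,0]]]' | grep -E 'clock|tool_pos|force'
python3 - <<'E'
from rel import *
for k in(8,):
  for n in("scene","top"):
    o=arm.get_obs();tz=o["tool_pos"]; 
    p,d=grab(n,k); X=cloud(n,d); print(n,"held",tz.round(4)); ext(X,hsv(p),tz[2]+.0247,[.5474,-.3091],80)
E
```

```text
clock: 16.92
tool_pos: [0.5488, -0.3123, 0.0587]
contact_force: [-0.0, 0.6, -3.6]
gripper_force: 65.6
scene held [ 0.5488 -0.3123  0.0587]
268 x [-75.1 -74.3  73.3  73.7] y(ends) [-30.1 -28.5  28.9  29.4]
top held [ 0.5492 -0.3125  0.0594]
83 x [-75.5 -75.3  -6.   -5.5] y(ends) [-27.1 -27.   28.8  29. ]
```

```bash
(python3 -m handwheel '[[[-0.007,0,0.02],[0,0,0]],[[-0.007,0,0.04],[0,0,0]],[[-0.007,0,0.06],[0,0,0]],[[-0.007,0,0.08],[0,0,0]],[[-0.007,0,0.08],[0,0,0]]]'
python3 -m handwheel '[[[0,0,0.02],[0,0,0]],[[0,0,0.04],[0,0,0]],[[0,0,0.06],[0,0,0]],[[0,0,0.06],[0,0,0]]]') | grep -E 'clock|tool_pos|force'
```

```text
clock: 17.43
tool_pos: [0.5496, -0.3125, 0.053]
contact_force: [0.5, 0.1, -3.6]
gripper_force: 65.6
clock: 17.77
tool_pos: [0.5497, -0.3126, 0.0482]
contact_force: [-1.7, 0.3, -3.0]
gripper_force: 65.6
```

Sliding down inside the lead-in with almost no side force; continue gently.

```bash
(python3 -m handwheel '[[[0,0,0.015],[0,0,0]],[[0,0,0.03],[0,0,0]],[[0,0,0.03],[0,0,0]]]'
python3 -m handwheel '[[[0,0,0.015],[0,0,0]],[[0,0,0.03],[0,0,0]],[[0,0,0.03],[0,0,0]]]') | grep -E 'clock|tool_pos|force'
```

```text
clock: 18.02
tool_pos: [0.5498, -0.3127, 0.046]
contact_force: [0.4, -0.5, -2.3]
gripper_force: 65.6
clock: 18.27
tool_pos: [0.5501, -0.3128, 0.0448]
contact_force: [-1.6, 1.5, 3.3]
gripper_force: 66.2
```

```bash
(python3 -m handwheel '[[[0,0,0.015],[0,0,0]],[[0,0,0.02],[0,0,0]],[[0,0,0.02],[0,0,0]]]'
python3 -m handwheel '[[[0,0,-0.02],[0,0,0]],[[0,0,-0.02],[0,0,0]],[[0,0,-0.02],[0,0,0]],[[0,0,-0.02],[0,0,0]]]' 0.75
python3 -m handwheel '[[[0,0,-0.2],[0,0,0]],[[0,0,-0.5],[0,0,0]],[[0,0,-1],[0,0,0]],[[0,0,-1],[0,0,0]],[[0,0,-1],[0,0,0]]]' 1) | grep -E 'clock|tool_pos|force|gap'
python3 - <<'E'
from rel import *
for n in("scene","top"):
    p,d=grab(n,9); X=cloud(n,d); print(n); ext(X,hsv(p),.070,[.5474,-.3091],80)
    m=(abs(X[...,0]-.5474)<.06)&(abs(X[...,1]+.3091)<.06)&(X[...,2]>.055)&(X[...,2]<.1)&(hsv(p)[...,2]<60); print("top z",np.percentile(X[m][:,2],[50,90,97]).round(4))
    q=X[(abs(X[...,2]-.068)<.006)&(np.hypot(X[...,0]-.5474,X[...,1]+.3091)<.1)&(hsv(p)[...,2]<80)]; print(rect(q))
# lid on mat
p,d=load("scene9"); X=cloud("scene",d);H=hsv(p)
m=(X[...,2]>.029)&(X[...,2]<.06)&(H[...,1]<70)&(abs(X[...,1]+.019)<.06)&(abs(X[...,0]-.53)<.09); print("lid bar",rect(X[m]))
plan([.531,-.0194,.10],yaw(-178.3))
E
```

```text
clock: 18.52
tool_pos: [0.5501, -0.3128, 0.0447]
contact_force: [-4.1, 3.5, 9.9]
finger_gap: 0.649
gripper_force: 67.3
clock: 18.85
tool_pos: [0.5501, -0.3127, 0.0436]
contact_force: [0.1, 0.7, 0.9]
finger_gap: 0.873
gripper_force: 0.0
clock: 19.27
tool_pos: [0.5515, -0.3132, 0.1267]
contact_force: [-0.2, 0.7, -0.4]
finger_gap: 0.999
gripper_force: 0.0
scene
282 x [-74.1 -73.3  74.6  75.5] y(ends) [-30.  -28.1  29.1  29.8]
top z [0.063  0.0684 0.0699]
(array([ 548.4, -309.1]), array([150.9,  61.1]), 158.9)
top
100 x [-74.5 -73.9   8.7   8.8] y(ends) [-27.9 -27.6  29.5  29.7]
top z [0.0678 0.0718 0.0729]
(array([ 518.6, -298.3]), array([87.6, 57.6]), 159.4)
lid bar (array([532.1, -17.6]), array([91.1, 27.3]), 2.6)
t 19.37 pos [ 0.5493 -0.3124  0.1232] shift [1.453 3.369 0.291] turn [ 0.001  0.003 -0.477]
```

Seated: rim at 0.070, centred within about 1 mm. Now the lid.

```bash
(python3 -m handwheel '[[[0.18,0.42,0],[0,0,0]],[[0.36,0.84,0],[0,0,0]],[[0.36,0.84,0],[0,0,0]]]' 0.2
python3 -m handwheel '[[[0.36,0.84,0],[0,0,0]],[[0.36,0.84,0],[0,0,0]]]'
python3 -m handwheel '[[[0.36,0.84,0],[0,0,0]],[[0.36,0.84,0],[0,0,0]]]'
python3 -m handwheel '[[[0.37,0.85,0],[0,0,-0.477]],[[0.37,0.85,0],[0,0,-0.477]],[[0.37,0.85,0],[0,0,-0.477]],[[0.37,0.85,0.29],[0,0,-0.477]],[[0.37,0.85,0.29],[0,0,-0.477]],[[0.37,0.85,0.29],[0,0,-0.477]]]') | grep -E 'clock|tool_pos|gap'
python3 - <<'E'
from h import *
plan([.531,-.0194,.0235],yaw(-178.3))
E
```

```text
clock: 19.62
tool_pos: [0.5435, -0.2353, 0.1219]
finger_gap: 0.611
clock: 19.78
tool_pos: [0.5396, -0.1657, 0.122]
finger_gap: 0.602
clock: 19.95
tool_pos: [0.5351, -0.0918, 0.1222]
finger_gap: 0.597
clock: 20.45
tool_pos: [0.53, -0.02, 0.0986]
finger_gap: 0.599
t 20.45 pos [ 0.53   -0.02    0.0986] shift [-0.014  0.009  0.939] turn [-0.002 -0.003  0.   ]
```

```bash
(python3 -m handwheel '[[[-0.01,0.01,0.3],[0,0,0]],[[-0.01,0.01,0.6],[0,0,0]],[[-0.01,0.01,0.8],[0,0,0]],[[-0.01,0.01,0.93],[0,0,0]],[[-0.01,0.01,0.93],[0,0,0]],[[-0.01,0.01,0.93],[0,0,0]]]'
python3 -m handwheel '[[[0,0,0],[0,0,0]],[[0,0,0],[0,0,0]],[[0,0,0],[0,0,0]],[[0,0,0],[0,0,0]],[[0,0,0],[0,0,0]]]' -1 40
python3 -m handwheel '[[[0,0,-0.1],[0,0,0]],[[0,0,-0.3],[0,0,0]],[[0,0,-0.6],[0,0,0]],[[0,0,-1],[0,0,0]],[[0,0,-1],[0,0,0]]]'
python3 -m handwheel '[[[0,0,-0.4],[0,0,0]],[[0,0,-0.6],[0,0,0]],[[0,0,-0.6],[0,0,0]]]') | grep -E 'clock|tool_pos|force|gap'
python3 - <<'E'
from h import *
plan([.5475,-.3115,.115],yaw(-199.5))
E
```

```text
clock: 20.95
tool_pos: [0.5329, -0.0193, 0.0262]
contact_force: [1.1, -0.2, -0.0]
finger_gap: 0.598
gripper_force: 0.0
clock: 21.37
tool_pos: [0.5337, -0.0187, 0.0275]
contact_force: [0.6, 0.3, 6.6]
finger_gap: 0.292
gripper_force: 40.6
clock: 21.78
tool_pos: [0.5359, -0.0183, 0.112]
contact_force: [1.0, 0.7, -0.5]
finger_gap: 0.29
gripper_force: 39.7
clock: 22.03
tool_pos: [0.5343, -0.0185, 0.158]
contact_force: [0.1, -0.5, -1.4]
finger_gap: 0.294
gripper_force: 39.9
t 22.03 pos [ 0.5343 -0.0185  0.158 ] shift [-0.046 -3.666  0.535] turn [0.003 0.014 0.473]
```

```bash
(python3 -m handwheel '[[[0,-0.46,0],[0,0,0]],[[-0.01,-0.92,0],[0,0,0]],[[-0.01,-0.92,0],[0,0,0]]]'
python3 -m handwheel '[[[-0.01,-0.92,0],[0,0,0]],[[-0.01,-0.92,0],[0,0,0]]]'
python3 -m handwheel '[[[-0.01,-0.92,0],[0,0,0]],[[-0.01,-0.92,0],[0,0,0]]]'
python3 -m handwheel '[[[-0.01,-0.91,0],[0,0,0.47]],[[-0.01,-0.91,0],[0,0,0.47]],[[-0.01,-0.91,0],[0,0,0.47]],[[-0.01,-0.91,0.5],[0,0,0.47]],[[-0.01,-0.91,0.5],[0,0,0.47]],[[-0.01,-0.91,0.5],[0,0,0.47]],[[-0.01,-0.91,0.5],[0,0,0.47]]]') | grep -E 'clock|tool_pos|gap'
cat > rel2.py <<'E'
from h import *
e=np.array(yaw(-19.5));f=np.array([-e[1],e[0],0]);ref=np.array([.5474,-.3091,0])
def lid(n,k):
    tz=arm.get_obs()["tool_pos"]; p,d=grab(n,k); X=cloud(n,d); H=hsv(p); zt=tz[2]-.0245+.013
    base=(np.hypot(X[...,0]-ref[0],X[...,1]-ref[1])<.11)
    top=base&(abs(X[...,2]-zt)<.006)&(H[...,2]>45)
    q=X[top]-ref; a=q@e*1000;b=q@f*1000; P=[.5,2,98,99.5]; print(n,tz.round(4),len(a),"lid x",np.percentile(a,P).round(1),"y ends",np.percentile(b[abs(a)>50],P).round(1))
    y=base&(H[...,0]>18)&(H[...,0]<35)&(H[...,1]>140)&(X[...,2]>.05); 
    if y.sum(): s=X[y].mean(0)-ref; print("sticker",y.sum(),(s@e*1000).round(1),(s@f*1000).round(1))
E
python3 - <<'E'
from rel2 import *
plan([.5475,-.3115,.115],yaw(-199.5))
lid("scene",10);lid("top",10)
# original seated lid for comparison
for n in("scene","top"):
    p,d=load(n+"0"); X=cloud(n,d);H=hsv(p); m=(np.hypot(X[...,0]-ref[0],X[...,1]-ref[1])<.11)&(abs(X[...,2]-.043)<.006)&(H[...,2]>45)
    a=(X[m]-ref)@e*1000;b=(X[m]-ref)@f*1000;P=[.5,2,98,99.5];print("orig",n,np.percentile(a,P).round(1),np.percentile(b[abs(a)>50],P).round(1))
    y=(np.hypot(X[...,0]-ref[0],X[...,1]-ref[1])<.11)&(H[...,0]>18)&(H[...,0]<35)&(H[...,1]>140)&(X[...,2]>.03)
    s=X[y].mean(0)-ref; print("sticker",y.sum(),(s@e*1000).round(1),(s@f*1000).round(1))
cv2.imwrite("pics/s10.png",cv2.resize(load("scene10")[0][100:250,90:270],None,fx=3,fy=3,interpolation=cv2.INTER_CUBIC)[:,:,::-1])
E
```

```text
clock: 22.28
tool_pos: [0.534, -0.0962, 0.1528]
finger_gap: 0.295
clock: 22.45
tool_pos: [0.5374, -0.1665, 0.1529]
finger_gap: 0.291
clock: 22.62
tool_pos: [0.5403, -0.2412, 0.1527]
finger_gap: 0.295
clock: 23.2
tool_pos: [0.5446, -0.3122, 0.1144]
finger_gap: 0.297
t 23.2 pos [ 0.5446 -0.3122  0.1144] shift [-0.032  0.02  -0.007] turn [0.    0.003 0.003]
scene [ 0.5446 -0.3122  0.1144] 554 lid x [-85.4 -83.8  72.7  74.3] y ends [-36.8 -33.   31.4  31.7]
sticker 28 35.6 4.5
top [ 0.5453 -0.3122  0.1154] 387 lid x [-83.2 -82.1  -6.8  -3.1] y ends [-33.5 -32.6  30.8  31.6]
sticker 10 -2.8 -21.2
orig scene [-80.5 -78.4  89.6  93.3] [-33.3 -31.8  57.6  60.2]
sticker 18 59.3 -2.1
orig top [-78.5 -77.1  89.5  95.1] [-33.7 -32.2  55.8  60.3]
sticker 16 60.6 -1.4
```

View pics/s10.png

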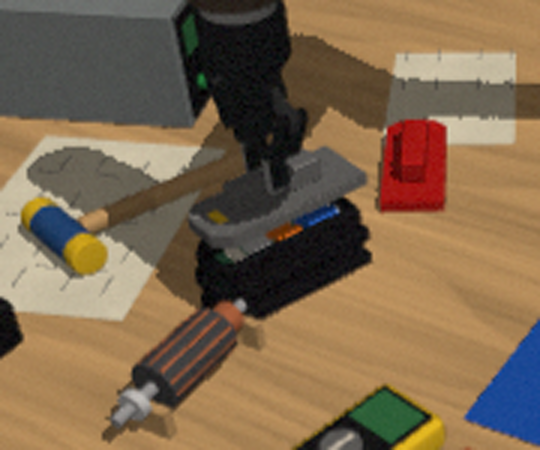

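Lid over the stack, sticker/cut corners at the same end as the carriers'; it is about 5.5 mm short along x, correcting.

```bash
python3 -m handwheel '[[[-0.068,0.015,0],[0,0,0]],[[-0.068,0.015,0.08],[0,0,0]],[[-0.068,0.015,0.16],[0,0,0]],[[-0.068,0.015,0.16],[0,0,0]],[[-0.068,0.015,0.16],[0,0,0]],[[-0.068,0.015,0.16],[0,0,0]]]' | grep -E 'clock|tool_pos|force'
python3 - <<'E'
from rel2 import *
lid("scene",11);lid("top",11);lid("scene",12)
E
```

```text
clock: 23.8
tool_pos: [0.5499, -0.3129, 0.1012]
contact_force: [0.3, -0.5, -1.3]
gripper_force: 40.3
scene [ 0.5499 -0.3129  0.1012] 559 lid x [-80.7 -78.5  77.9  79.4] y ends [-34.6 -31.1  31.9  34.1]
sticker 19 59.4 -1.5
top [ 0.55   -0.313   0.1014] 382 lid x [-79.1 -78.2  -2.7   0.6] y ends [-33.6 -32.6  31.7  32.5]
sticker 5 3.5 -18.2
scene [ 0.5501 -0.313   0.1016] 557 lid x [-80.  -77.7  78.1  80. ] y ends [-34.7 -31.8  32.2  33.5]
sticker 31 42.5 3.2
```

```bash
(python3 -m handwheel '[[[-0.006,0.003,0.03],[0,0,0]],[[-0.006,0.003,0.06],[0,0,0]],[[-0.006,0.003,0.09],[0,0,0]],[[-0.006,0.003,0.12],[0,0,0]],[[-0.006,0.003,0.12],[0,0,0]]]'
python3 -m handwheel '[[[0,0,0.02],[0,0,0]],[[0,0,0.04],[0,0,0]],[[0,0,0.05],[0,0,0]],[[0,0,0.05],[0,0,0]]]'
python3 -m handwheel '[[[0,0,0.015],[0,0,0]],[[0,0,0.03],[0,0,0]],[[0,0,0.03],[0,0,0]]]') | grep -E 'clock|tool_pos|force'
```

```text
clock: 24.37
tool_pos: [0.55, -0.3127, 0.091]
contact_force: [-0.0, 0.6, -1.5]
gripper_force: 40.3
clock: 24.7
tool_pos: [0.5504, -0.3128, 0.0875]
contact_force: [-0.7, -0.2, -1.7]
gripper_force: 40.3
clock: 24.95
tool_pos: [0.5504, -0.3128, 0.0851]
contact_force: [-0.4, 0.6, -2.3]
gripper_force: 40.3
```

```bash
(python3 -m handwheel '[[[0,0,0.01],[0,0,0]],[[0,0,0.02],[0,0,0]],[[0,0,0.02],[0,0,0]]]'
python3 -m handwheel '[[[0,0,0.01],[0,0,0]],[[0,0,0.02],[0,0,0]],[[0,0,0.02],[0,0,0]]]') | grep -E 'clock|tool_pos|force'
```

```text
clock: 25.2
tool_pos: [0.5506, -0.3129, 0.0845]
contact_force: [-1.5, -0.0, 2.2]
gripper_force: 40.7
clock: 25.45
tool_pos: [0.5507, -0.313, 0.0843]
contact_force: [-3.8, 3.6, 9.3]
gripper_force: 41.6
```

```bash
(python3 -m handwheel '[[[0,0,-0.02],[0,0,0]],[[0,0,-0.02],[0,0,0]],[[0,0,-0.02],[0,0,0]],[[0,0,-0.02],[0,0,0]]]' 0.3
python3 -m handwheel '[[[0,0,-0.2],[0,0,0]],[[0,0,-0.5],[0,0,0]],[[0,0,-1],[0,0,0]],[[0,0,-1],[0,0,0]]]'
python3 -m handwheel '[[[0.5,0.8,-1],[0,0,0]],[[0.5,0.8,-1],[0,0,0]],[[0.5,0.8,-1],[0,0,0]],[[0.5,0.8,-1],[0,0,0]]]'
python3 -m handwheel '[[[0.5,1,0],[0,0,0]],[[0.5,1,0],[0,0,0]],[[0.5,1,0],[0,0,0]],[[0.5,1,0],[0,0,0]],[[0.5,1,0],[0,0,0]]]') | grep -E 'clock|tool_pos|force|gap'
python3 - <<'E'
from rel2 import *
for n in("scene","top"):
    p,d=grab(n,13); X=cloud(n,d);H=hsv(p); B=np.hypot(X[...,0]-ref[0],X[...,1]-ref[1])<.1
    m=B&(abs(X[...,2]-.073)<.007)&(H[...,2]>45); print(n,"lid top z",np.median(X[m][:,2]).round(4),rect(X[m])); t=B&(X[...,2]>.088); print("bar",rect(X[t]),np.median(X[t][:,2]).round(4))
    q=X[m]; A=np.c_[q[:,:2]-ref[:2],np.ones(len(q))]; c=np.linalg.lstsq(A,q[:,2],rcond=None)[0]; print("tilt",c.round(3))
cv2.imwrite("pics/s13.png",cv2.resize(load("scene13")[0][100:250,90:270],None,fx=3,fy=3,interpolation=cv2.INTER_CUBIC)[:,:,::-1])
E
```

```text
clock: 25.78
tool_pos: [0.5505, -0.3129, 0.0835]
contact_force: [-0.0, -0.3, -0.8]
finger_gap: 0.65
gripper_force: 0.0
clock: 26.12
tool_pos: [0.5544, -0.315, 0.1718]
contact_force: [0.7, -1.3, 2.3]
finger_gap: 0.654
gripper_force: 0.0
clock: 26.45
tool_pos: [0.5355, -0.2376, 0.2495]
contact_force: [0.8, -0.1, 0.8]
finger_gap: 0.652
gripper_force: 0.0
clock: 26.87
tool_pos: [0.5227, -0.1504, 0.2434]
contact_force: [-0.0, -0.3, -0.4]
finger_gap: 0.647
gripper_force: 0.0
scene lid top z 0.072 (array([ 547.3, -309.2]), array([162.3,  70.7]), 160.6)
bar (array([ 532.8, -289.3]), array([137.4,  61. ]), 131.2) 0.0952
tilt [-0.01  -0.023  0.072]
top lid top z 0.0734 (array([ 549.5, -309.7]), array([160.6,  66.9]), 160.8)
bar (array([ 531.9, -289.2]), array([138. ,  64.2]), 130.2) 0.0973
tilt [-0.    -0.001  0.073]
```

View pics/s13.png

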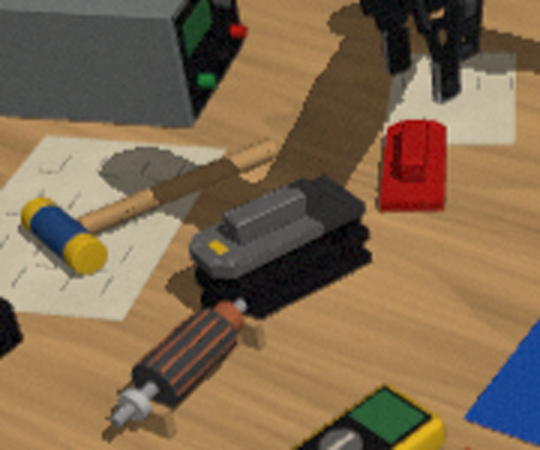

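The stack stands square and level at (280,245) in the crop. The lid top is at 0.073 m as required, and the gripper is clear. Handing in.

```bash
python3 -c "
from rig import arm
print(arm.close_job())"
```

```text
the job is handed in; nothing more can be done
None
```

The job is handed in: the loaded carrier is seated on the bottom carrier with the lid back on top, level and square (lid top at 73 mm in the last check), after about 27 s; the verdict itself was not shown.

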